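# Change over the cigar moulds

### The arm

A 6-joint arm with a two-finger parallel gripper is mounted at the origin on the work surface. World frame = base frame: x ahead of the robot, y to its left, z up, the work surface at z = 0. Lengths are in m, angles in degrees, forces in N, time in s.
With the tool pointing down it reaches from about 0.35 to 0.85 m from the base axis. Payload 8.1 kg.
Tool frame: the origin (TCP) lies at the very end of the fingers, on their centre line; the grasp point (between the pads) lies 19 mm behind it (grip_point_offset is the distance from the TCP to the grasp point, in m); z points along the fingers, y is the line along which they close (so a half turn about z gives the same grasp; the last joint's range is limited). The gripper opens to 85 mm and grips with 20 to 120 N. Pads are 22 mm wide; open, the fingers measure 114 mm over their backs; the gripper's body (76 mm by 85 mm) begins 54 mm behind the grasp point. The pads swing forward as they close: fully open they stand 13 mm farther back than shut.
Start: joints at [-79.263, 7.471, 85.268, -0, 87.261, -4.893], TCP at [0.162, -0.578, 0.207] pointing down, gripper open.
Joint ranges: [-169.43, 169.43], [-51.17, 129.36], [1.28, 143.12], [-76.62, 256.62], [0, 156.53], [-152.29, 152.29]. Speed limits (degrees/s): [136.94, 136.94, 159.86, 180, 180, 180].

### API

Orientations are given as [roll, pitch, yaw] about the fixed x, y, z axes, in that order (R = Rz(yaw) Ry(pitch) Rx(roll)).
In Python, from bench import * gives the robot as it stands.
- The arm moves only by the tool step_arm, never from a script. Its argument "series" is a list of rows, each a list of 3 entries, a list of its own where there are three numbers: the turn, a rotation vector about the tool's x, y, z normalised to -1 to 1, where 1 is 360 degrees, then the shift along the tool's x, y, z normalised to -1 to 1, where 1 is 300 mm, then the finger opening in mm, from 0 to 85.4. In form: [[[rx, ry, rz], [tx, ty, tz], claw], ...]. A call has 1 to 8 rows; each row is the pose to reach, as a shift and turn from the pose commanded when the call began, along the tool's axes at that moment, turning the shorter way round; what a row does not reach only later rows make up. A row lasts 1/8 s, in which the tool goes at most 62.5 mm and 10.7 degrees, less where a joint would pass 70% of its speed; a pose out of reach is approached as far as the arm can. A call with a number of a shift or a turn outside -1 to 1 is refused whole. A call with a gripper value outside its range is refused whole. The fingers move at their own pace and stop on an object; the grip force is fixed at half the most. Time passes only in rows, so rows that repeat a pose let the fingers close. It gives the time, the measured TCP pose, the force, the opening and the grip force at its end, in the units of the state.
- observe(): the state, without advancing time (a new reading comes with each control period).
- get_image(name): name is "scene" or "side" or "wrist"; returns the picture (480x640x3 uint8, red, green, blue); there is no depth.
- get_calibration(name): a dict with "fx", "fy", "cx", "cy" (pixels), "xyz" and "attitude" of the camera in the world; the wrist camera has in their place "mount" (4x4, takes a point from camera to tool coordinates, whose origin is the TCP and whose axes are the flange's). Camera axes: x right, y down, z forward; pixel columns grow to the right and rows downward; lengths in m; the calibration is good to about 2 mm. A picture is of the moment at which its call begins: read the wrist's pose just before it. get_calibration takes no time and is no camera call.
- sign_off(): hands the job in; it is judged then, once.
Trained networks look in the newest picture that a camera, given by its name, has taken for a name from the list of things; names that differ only in an ending like _2 or _b are one class to them, and where a whole thing is asked for, a point or a joint stands for the part that bears it (a point fixed in the world has none). Each returns a list of dicts, best first, with "score" (0 to 1); they miss things now and then, are a little off and sometimes report something else, mostly with a low value. They report only what shows in the picture. A call takes as long as a camera call.
- find_in(name, camera): "at" ([column, row] as shares, 0 to 1, of the picture: columns of its width, rows of its height, amid what is visible of it).
- tip_of(name, camera): "at" ([column, row] as shares, 0 to 1, of the picture: columns of its width, rows of its height: a listed point, or the origin of a listed thing).
The state is a dict: "time": time; "joint_positions": joint angles; "joint_velocities": joint speeds; "effort": joint torques, N m; "position": TCP position; "tcp_rot": TCP orientation; "wrist_force": force on the tool from outside, world axes, zero at the start; "moment": the same for the moment, N m; "finger_gap": finger opening in m; "finger_force": force on a finger pad.
Only numpy, scipy, OpenCV 4.12 (cv2) and the standard library are available. Lean on these libraries where they do the work, as an engineer would, in place of code of your own. Each camera call takes 0.05 s, during which the arm holds its last target. There are 200 camera calls.

### The job

Two wooden cigar moulds slide in two racks on the rolling bench. First slide the empty mould, which stands part-way out, fully home into its rack; then hook a fingertip in the finger groove behind the end block of the mould filled with cigars and draw it out towards you to its stop. Grasp and lift nothing, leave the things standing beside the racks alone, and finish with the hand clear.

Things in the scene. Friction and masses are not known exactly. Their poses are not given: they have to be found in the camera images.
- full_rack: Fixed green rack of the filled mould, 300 x 170 mm: two side rails, tops 56 mm above the table, with steel strips overhanging the mould's edges (116 mm open between), back board 60 mm high. Origin on the table under the mould's groove point when fully in; reaches 90 mm before and 210 mm behind it. x points inwards, away from the robot, y left along the groove; the mould draws out along -x.
- empty_rack: Fixed green rack of the empty mould; same shape, size, origin and axes as the other rack. The two racks stand side by side, either way round, each turned up to 9 degrees.
- full_mould (a joint): How far the filled mould is drawn out, m: 0 fully in, 0.14 at its stop. It stays where left, takes about 3 N to move plus 8 N per m/s, and cannot be lifted. It is a wooden board 312 mm long, 136 mm wide, 38 mm high: end block 92 mm long towards the robot, then the finger groove, then the bed with six brown cigars lying crosswise, tops 55 mm above the table.
- empty_mould (a joint): How far the empty mould is out, m: 0 fully in, 0.14 at its stop. Same board as the other and moves like it, but its bed is bare ridges, no cigars.
- full_groove (a point): Middle of the floor of the filled mould's open-topped finger groove; moves with the mould, axes as the rack's. Groove: 50 mm long (x), 136 mm wide (y, middle 116 mm clear of the strips), 28 mm deep; floor 22 mm, rims 50 mm above the table. The lip to hook behind is the end block's rear edge, 25 mm to -x of the point; 25 mm to +x is a 12 mm wall before the bed.
- empty_groove (a point): Middle of the floor of the empty mould's finger groove; same groove and axes as the other, moves with the mould. The groove's rear wall, 25 mm to +x of the point, can be pushed on to slide the mould in; so can the front of the end block, 117 mm to -x.
- jar: Loose clear jar with a green lid, 68 mm across, 115 mm high; bystander beside the racks. Origin at the centre of its underside.
- bowl: Loose small white bowl, 72 mm across, 35 mm high; bystander. Origin at the centre of its underside.
- gauge: Loose wooden length gauge, 120 x 45 mm, 46 mm high at its steel stop; bystander. Origin at the centre of its underside.
- ringgauge: Loose steel ring gauge, 56 mm across with a 22 mm hole, 16 mm high, lying flat; bystander. Origin at the centre of its underside.

How it is judged:
By the outcome, as a careful person would: the job done as asked, in the order asked, and still so for the second after the job is handed in, with the robot touching nothing.
It also fails if it takes over 58 s, if anything falls off the work surface, if the arm or the gripper's body presses on something with over 40 N, if the wrist force passes 120 N, or if a joint passes its speed limit or range.

## Working session

There is one attempt and no reset: what is moved stays moved. The work goes in short steps, Python scripts to look and compute and a tool call to move; the robot and the scene stay as the last step left them, time stands still between calls to the robot, and variables do not carry over. Pictures are saved under pics/ and viewed, at most 10 in all, crops included, and the job is handed in when it is done.

Besides the shell and the picture viewer there is one more tool, called by a JSON object that holds its "method" and its "body", one argument or row to a line. step_arm: Moves the arm, as the interface text tells. Scaled input: -1 to 1 covers 300 mm each way for a shift and 360 degrees each way for a turn. Its arguments: {"type":"object","properties":{"series":{"type":"array","items":{"type":"array"}}},"required":["series"]}

```bash
mkdir -p pics; ls; python3 - <<'E'
from bench import *
import cv2
s=observe();print(s)
for c in ["scene","side"]:
    im=get_image(c);cv2.imwrite(f"pics/{c}0.png",im[:,:,::-1]);print(c,get_calibration(c))
    for n in ["full_groove","empty_groove","full_rack","empty_rack"]:
        print(n,[(r["at"],r["score"]) for r in tip_of(n,c)][:3])
print(get_calibration("wrist"))
E
```

```text
pics
{'time': 0.0, 'joint_positions': array([-7.92637221e+01,  7.51531586e+00,  8.53315534e+01, -5.63668167e-04,
        8.72607664e+01, -4.89270221e+00]), 'joint_velocities': array([ 0.00394871,  0.00531397,  0.11308577,  0.06381554, -0.08814613,
        0.0859986 ]), 'effort': array([ 1.69325140e-03, -5.69399786e+01, -5.00549161e+01, -1.52572943e-04,
        1.49375416e-02,  3.45330454e-05]), 'position': array([ 0.16155207, -0.57721109,  0.20632051]), 'tcp_rot': array([-1.79892709e+02, -8.61932242e-03,  1.56289995e+01]), 'wrist_force': array([-0.02079478,  0.03404098, -0.46809652]), 'moment': array([ 0.02493955,  0.02670416, -0.02240394]), 'finger_force': 0.0, 'finger_gap': 0.08548791709302417}
scene {'fx': 542.0797661931399, 'fy': 542.0797661931399, 'cx': 320.09815604546003, 'cy': 246.86271797849832, 'xyz': array([1.25993005, 0.05998327, 0.93045467]), 'attitude': array([-141.35816002,   -0.46472174,   94.19921436])}
full_groove [([0.1539, 0.6177], 0.72), ([0.5917, 0.6179], 0.57)]
empty_groove [([0.3902, 0.5038], 0.96), ([0.7603, 0.4898], 0.67)]
full_rack [([0.5906, 0.634], 0.83)]

[... 176 characters left out ...]
52731, 1.30026472]), 'attitude': array([-1.39150697e+02,  2.26692937e-02, -1.71858798e+02])}
full_groove [([0.4331, 0.5915], 0.92)]
empty_groove [([0.5309, 0.4502], 0.87)]
full_rack [([0.4362, 0.604], 0.73)]
empty_rack [([0.4834, 0.4396], 0.56)]
{'fx': 344.40974457650157, 'fy': 344.40974457650157, 'cx': 320.1180064944991, 'cy': 241.38029597227634, 'mount': array([[-1.34795950e-04, -9.64209417e-01, -2.65141815e-01,
         6.65046182e-02],
       [ 9.99999926e-01, -3.42330712e-05, -3.83900556e-04,
        -1.10506323e-04],
       [ 3.61083912e-04, -2.65141847e-01,  9.64209350e-01,
        -1.66688349e-01],
       [ 0.00000000e+00,  0.00000000e+00,  0.00000000e+00,
         1.00000000e+00]])}
```

View pics/scene0.png

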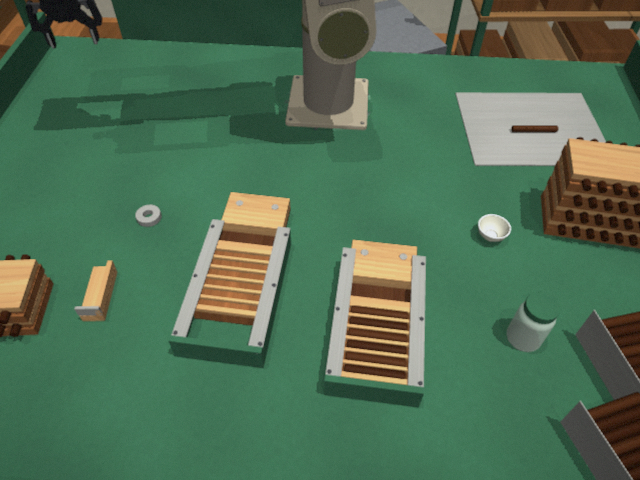

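View pics/side0.png

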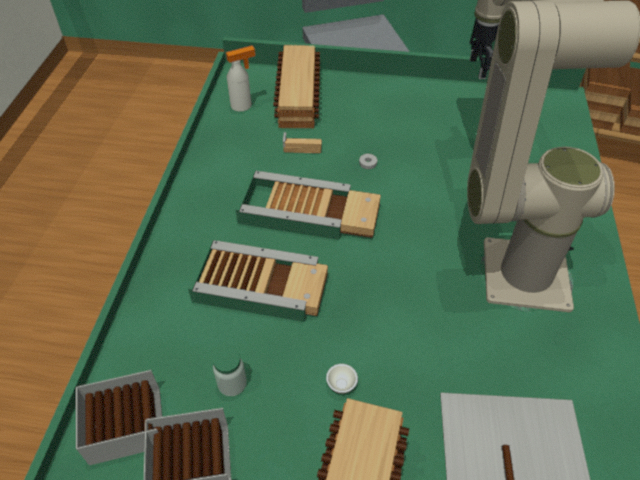

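```bash
cat > h.py <<'E'
from bench import *
import numpy as np
from scipy.spatial.transform import Rotation as R
def ray(c,at):
    k=get_calibration(c)
    d=np.array([(at[0]*640-k["cx"])/k["fx"],(at[1]*480-k["cy"])/k["fy"],1])
    return np.array(k["xyz"]),R.from_euler("xyz",k["attitude"],degrees=True).as_matrix()@d
def onz(c,at,z):
    o,d=ray(c,at); return o+d*(z-o[2])/d[2]
def proj(c,p):
    k=get_calibration(c)
    q=R.from_euler("xyz",k["attitude"],degrees=True).as_matrix().T@(np.array(p)-k["xyz"])
    return [k["fx"]*q[0]/q[2]+k["cx"],k["fy"]*q[1]/q[2]+k["cy"]]
E
python3 - <<'E'
from h import *
for c,n,at,z in [("scene","full",(.5917,.6179),.022),("side","full",(.4331,.5915),.022),("scene","empty",(.3902,.5038),.022),("side","empty",(.5309,.4502),.022),
 ("scene","fr",(.5906,.634),0),("side","fr",(.4362,.604),0),("scene","er",(.3802,.5658),0),("side","er",(.4834,.4396),0)]:
    print(c,n,onz(c,at,z).round(4))
E
```

```text
scene full [0.6527 0.1404 0.022 ]
side full [0.6551 0.1433 0.022 ]
scene empty [ 0.5332 -0.1383  0.022 ]
side empty [ 0.5222 -0.1199  0.022 ]
scene fr [0.6569 0.141  0.    ]
side fr [0.6504 0.1461 0.    ]
scene er [ 0.5973 -0.1441  0.    ]
side er [ 0.6154 -0.1478  0.    ]
```

The scene picture shows the empty mould part-way out (its end block is at about (257,213)) in the left rack. The full mould is at (380,320) in the right rack. The ring gauge, gauge, bowl and jar are well to the sides. The side picture agrees. Next I'll get the rack yaws from a zoomed crop.

```bash
python3 - <<'E'
import cv2
im=cv2.imread("pics/scene0.png")[185:410,165:440]
cv2.imwrite("pics/crop.png",cv2.resize(im,(733,600),interpolation=cv2.INTER_CUBIC))
E
```

```text
(no output)
```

View pics/crop.png

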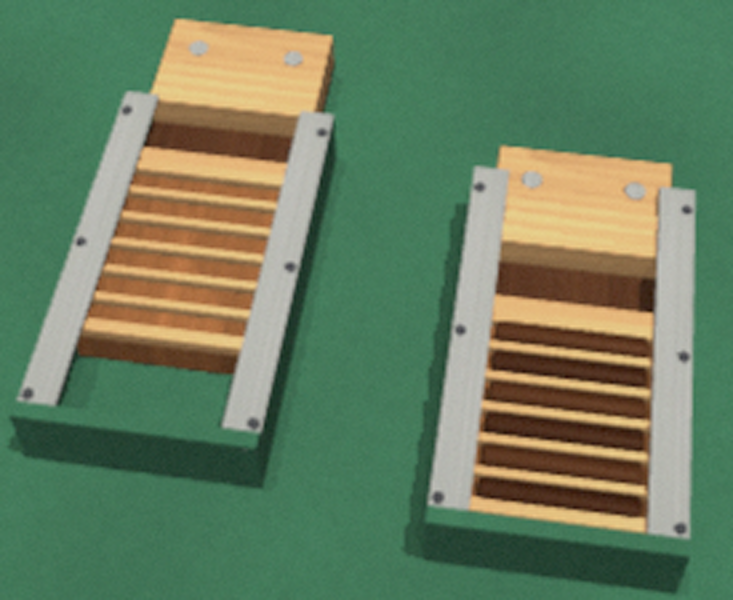

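```bash
python3 - <<'E'
from h import *
def P(u,v,z): return onz("scene",((u/2.6655+165)/640,(v/2.6667+185)/480),z)[:2]
D={"empty":[(127,92),(335,117),(17,402),(260,432)],"full":[(475,167),(695,190),(430,508),(690,537)]}
for n,c in D.items():
    for z in(.056,.058):
        fl,fr,bl,br=[P(*p,z) for p in c]
        a=[np.degrees(np.arctan2(*(q-p)[::-1])) for p,q in((fl,bl),(fr,br))]
        w=np.degrees(np.arctan2(-(fr-fl)[0],(fr-fl)[1]))
        print(n,z,np.round([fl,fr,bl,br],4).tolist(),a,w,np.linalg.norm(bl-fl),np.linalg.norm(fr-fl))
        y=np.radians(np.mean(a));m=(fl+fr)/2;print(" origin",m+.09*np.array([np.cos(y),np.sin(y)]))
for n,pts in {"e block front":[(177,19),(333,37)],"e wall":[(142,148),(287,164)],"f block front":[(500,146),(672,165)],"f lip":[(500,243),(657,262)],"f wall":[(497,296),(653,313)]}.items():
    print(n,[P(*p,.050).round(4).tolist() for p in pts])
E
```

```text
empty 0.056 [[0.5055, -0.2197], [0.5184, -0.0499], [0.7905, -0.239], [0.8003, -0.0704]] [np.float64(-3.87501574363226), np.float64(-4.163194282206135)] -4.349025408742849 0.28560829333112564 0.17028612419607486
 origin [ 0.60174009 -0.14110343]
empty 0.058 [[0.5072, -0.2191], [0.5201, -0.0496], [0.7915, -0.2383], [0.8013, -0.0701]] [np.float64(-3.875015743632262), np.float64(-4.163194282206136)] -4.349025408742902 0.28495506726181724 0.1698966560392893
 origin [ 0.60345079 -0.14065795]
full 0.056 [[0.5604, 0.0635], [0.5694, 0.2326], [0.8465, 0.0476], [0.8536, 0.2158]] [np.float64(-3.196630654523997), np.float64(-3.391761483150222)] -3.0717048087103356 0.2865496193258976 0.16931968179157497
 origin [0.65474469 0.14291575]
full 0.058 [[0.562, 0.0635], [0.571, 0.2322], [0.8474, 0.0476], [0.8545, 0.2154]] [np.float64(-3.1966306545239997), np.float64(-3.3917614831502263)] -3.071704808710335 0.2858942403125262 0.16893242402359063
 origin [0.65633434 0.14271424]
e block front [[0.4155, -0.1957], [0.4257, -0.0618]]
e wall [[0.5573, -0.1984], [0.5643, -0.0828]]
f block front [[0.5328, 0.0823], [0.5413, 0.217]]
f lip [[0.6267, 0.0856], [0.6348, 0.2024]]
f wall [[0.6742, 0.0851], [0.68, 0.1981]]
```

```bash
cat >> h.py <<'E'
def go(x,y,z,yaw):
    s=observe(); A=R.from_euler("xyz",s["tcp_rot"],degrees=True); B=R.from_euler("xyz",[180,0,yaw],degrees=True)
    print("turn",((A.inv()*B).as_rotvec(degrees=True)/360).round(4).tolist(),"shift",(A.inv().apply(np.array([x,y,z])-s["position"])/.3).round(4).tolist(),"rot",s["tcp_rot"].round(2),"pos",s["position"].round(4),"F",s["wrist_force"].round(1),"t",s["time"])
E
python3 -c "
from h import *
go(.27,-.35,.2,-4.1);go(.3786,-.125,.2,-4.1)"
```

```text
turn [-0.0, 0.0, 0.0548] shift [0.5523, -0.6339, 0.0246] rot [-180.      0.     15.63] pos [ 0.1617 -0.5778  0.2074] F [0.8 0.1 0.5] t 0.5
turn [-0.0, 0.0, 0.0548] shift [1.103, -1.2587, 0.0246] rot [-180.      0.     15.63] pos [ 0.1617 -0.5778  0.2074] F [0.8 0.1 0.5] t 0.5
```

{"method": "step_arm", "body": {
  "series": [
    [[0,0,0.0548],[0.55,-0.634,0.02],0],
    [[0,0,0.0548],[0.55,-0.634,0.02],0],
    [[0,0,0.0548],[0.55,-0.634,0.02],0],
    [[0,0,0.0548],[0.55,-0.634,0.02],0],
    [[0,0,0.0548],[0.55,-0.634,0.02],0],
    [[0,0,0.0548],[0.55,-0.634,0.02],0],
    [[0,0,0.0548],[0.55,-0.634,0.02],0]
  ]
}}

```text
time: 1.38
position: [0.2689, -0.3513, 0.2016]
tcp_rot: [180.0, 0.0, -4.2]
wrist_force: [0.7, -0.1, -0.5]
finger_gap: -0.0002
finger_force: 0.0
```

```bash
python3 -c "
from h import *
go(.375,-.125,.12,-4.1)"
```

```text
turn [0.0001, 0.0, -0.0002] shift [0.298, -0.7782, 0.2715] rot [179.97   0.    -4.17] pos [ 0.2689 -0.3513  0.2016] F [ 0.7 -0.1 -0.5] t 1.375
```

{"method": "step_arm", "body": {
  "series": [
    [[0,0,0],[0.298,-0.778,0.271],0],
    [[0,0,0],[0.298,-0.778,0.271],0],
    [[0,0,0],[0.298,-0.778,0.271],0],
    [[0,0,0],[0.298,-0.778,0.271],0],
    [[0,0,0],[0.298,-0.778,0.271],0],
    [[0,0,0],[0.298,-0.778,0.271],0]
  ]
}}

```text
time: 2.12
position: [0.3752, -0.1243, 0.12]
tcp_rot: [180.0, 0.1, -4.0]
wrist_force: [0.1, -0.3, -0.4]
finger_gap: -0.0001
finger_force: 0.0
```

```bash
python3 -c "
from h import *
import cv2
go(.375,-.125,.026,-4.1)
cv2.imwrite('pics/w1.png',get_image('wrist')[:,:,::-1])
k=get_calibration('wrist');s=observe()
r=tip_of('empty_groove','wrist');print(r)
T=np.eye(4);T[:3,:3]=R.from_euler('xyz',s['tcp_rot'],degrees=True).as_matrix();T[:3,3]=s['position'];M=T@k['mount']
for q in r:
  u,v=q['at'];d=M[:3,:3]@np.array([(u*640-k['cx'])/k['fx'],(v*480-k['cy'])/k['fy'],1]);print(M[:3,3]+d*(.022-M[2,3])/d[2])
"
```

```text
turn [0.0, 0.0002, 0.0001] shift [-0.0, 0.0024, 0.3133] rot [ 1.7999e+02  5.0000e-02 -4.0500e+00] pos [ 0.3752 -0.1243  0.12  ] F [ 0.1 -0.3 -0.4] t 2.125
[{'at': [0.5039, 0.0113], 'score': 0.79}]
[ 0.53264312 -0.13811456  0.022     ]
```

View pics/w1.png

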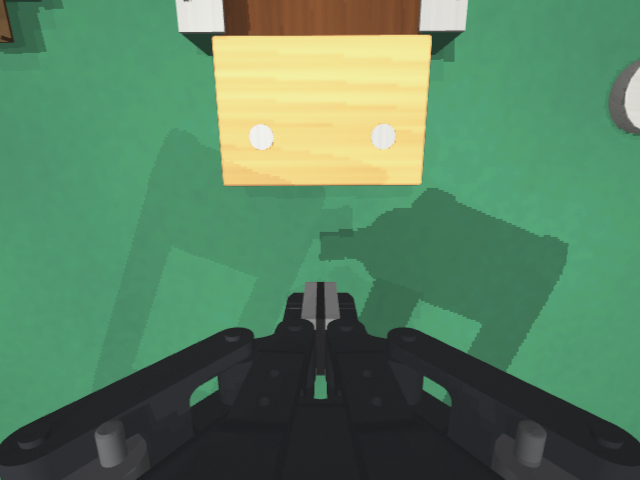

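The wrist view shows the end-block front edge at row 185, square and centred on the closed fingers (column 320), with free table below them. I'll descend there and push.

{"method": "step_arm", "body": {
  "series": [
    [[0,0,0],[0,0,0.2],0],
    [[0,0,0],[0,0,0.31],0],
    [[0,0,0],[0,0,0.31],0],
    [[0,0,0],[0.05,0,0.31],0],
    [[0,0,0],[0.1,0,0.31],0],
    [[0,0,0],[0.14,0,0.31],0],
    [[0,0,0],[0.18,0,0.31],0],
    [[0,0,0],[0.22,0,0.31],0]
  ]
}}

```text
time: 3.22
position: [0.442, -0.1289, 0.0277]
tcp_rot: [180.0, -0.0, -4.1]
wrist_force: [0.1, 0.0, 0.3]
finger_gap: -0.0
finger_force: 0.0
```

{"method": "step_arm", "body": {
  "series": [
    [[0,0,0],[0.03,0,0],0],
    [[0,0,0],[0.05,0,0],0],
    [[0,0,0],[0.07,0,0],0],
    [[0,0,0],[0.08,0,0],0],
    [[0,0,0],[0.09,0,0],0],
    [[0,0,0],[0.09,0,0],0]
  ]
}}

```text
time: 3.98
position: [0.468, -0.1304, 0.0271]
tcp_rot: [180.0, -0.0, -4.1]
wrist_force: [0.2, 0.2, -0.6]
finger_gap: -0.0
finger_force: 0.0
```

{"method": "step_arm", "body": {
  "series": [
    [[0,0,0],[0.005,0,0],0],
    [[0,0,0],[0.01,0,0],0],
    [[0,0,0],[0.015,0,0],0],
    [[0,0,0],[0.02,0,0],0]
  ]
}}

```text
time: 4.47
position: [0.474, -0.1309, 0.0271]
tcp_rot: [-180.0, -0.0, -4.1]
wrist_force: [-0.1, -0.8, 0.0]
finger_gap: 0.0003
finger_force: 0.0
```

{"method": "step_arm", "body": {
  "series": [
    [[0,0,0],[0.004,0,0],0],
    [[0,0,0],[0.008,0,0],0]
  ]
}}

```text
time: 4.72
position: [0.4764, -0.131, 0.0271]
tcp_rot: [-180.0, 0.0, -4.1]
wrist_force: [-0.1, -0.5, 0.2]
finger_gap: -0.0002
finger_force: 0.0
```

```bash
python3 -c "
from h import *
import cv2
cv2.imwrite('pics/w2.png',get_image('wrist')[:,:,::-1])
cv2.imwrite('pics/s2.png',cv2.resize(get_image('side')[150:340,180:420,::-1],(720,570)))"
```

```text
(no output)
```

View pics/s2.png

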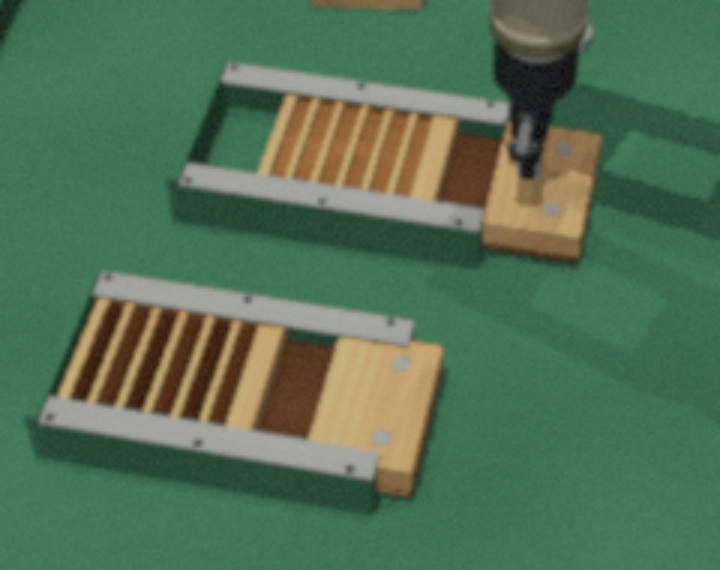

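The side crop shows the fingertip above the block, at about crop (530,172), and the empty mould still part-way out. I'll compare that with the commanded TCP.

```bash
python3 -c "
from h import *
s=observe();p=s['position'];print(p)
for dz in(0,.02,.03,.04,.05): print(dz,proj('side',p+[0,0,dz]),proj('scene',p+[0,0,dz]))
for n in ['empty_groove','full_groove']:
  for c in ['side','scene']:
    get_image(c);r=tip_of(n,c);print(n,c,[(q['at'],q['score'],onz(c,q['at'],.022).round(3)) for q in r[:2]])
"
```

```text
[ 0.47644744 -0.13104406  0.02711464]
0 [np.float64(356.0563365544659), np.float64(213.71022126528723)] [np.float64(256.7168574033184), np.float64(220.76631279361584)]
0.02 [np.float64(356.36429664951646), np.float64(208.9256230309957)] [np.float64(255.95604489473658), np.float64(214.71319939539376)]
0.03 [np.float64(356.5203120036636), np.float64(206.50170252969727)] [np.float64(255.568071708763), np.float64(211.62643930183927)]
0.04 [np.float64(356.67770824819763), np.float64(204.05632793154433)] [np.float64(255.174919213742), np.float64(208.49847201908256)]
0.05 [np.float64(356.83650379798445), np.float64(201.58921313539287)] [np.float64(254.77648299975453), np.float64(205.32846684958298)]
empty_groove side [([0.5256, 0.445], 0.84, array([ 0.533, -0.128,  0.022])), ([0.4908, 0.4402], 0.71, array([ 0.598, -0.128,  0.022]))]
empty_groove scene [([0.3883, 0.5], 0.67, array([ 0.528, -0.142,  0.022])), ([0.5923, 0.6312], 0.62, array([0.668, 0.141, 0.022]))]
full_groove side []
full_groove scene [([0.5922, 0.6115], 0.94, array([0.645, 0.141, 0.022]))]
```

View pics/w2.png

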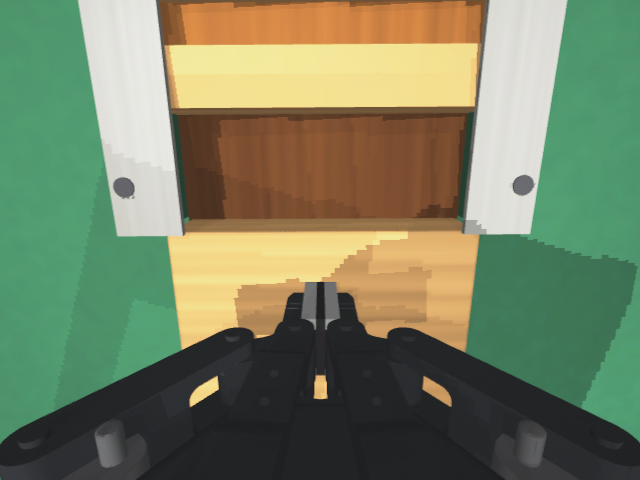

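The wrist view shows the fingertip over the end block, with its shadow on the wood, and no force. The camera height agrees with the reported TCP, so the visible fingertips must end about 25–30 mm short of the TCP. The mould hasn't moved. I'll back off and go lower: TCP z = 0.004 is safe either way.

{"method": "step_arm", "body": {
  "series": [
    [[0,0,0],[0,0,-0.03],0],
    [[0,0,0],[-0.16,0,-0.03],0],
    [[0,0,0],[-0.34,0,-0.03],0],
    [[0,0,0],[-0.34,0,-0.03],0],
    [[0,0,0],[-0.34,0,0.04],0],
    [[0,0,0],[-0.34,0,0.077],0],
    [[0,0,0],[-0.34,0,0.077],0]
  ]
}}

```text
time: 6.1
position: [0.3743, -0.1235, 0.0035]
tcp_rot: [-180.0, 0.1, -4.1]
wrist_force: [-0.4, -0.3, -0.2]
finger_gap: -0.0
finger_force: 0.0
```

```bash
python3 -c "
from h import *
import cv2
p=observe()['position'];print(p,[np.round(proj('side',p+[0,0,d]),1) for d in (0,.01,.02,.03,.04)])
a=get_image('side')[185:245,340:420,::-1];cv2.imwrite('pics/s3.png',cv2.resize(a,(800,600),interpolation=cv2.INTER_CUBIC))"
```

```text
[ 0.37434771 -0.12348282  0.00352452] [array([390.7, 224.9]), array([391. , 222.5]), array([391.3, 220.2]), array([391.6, 217.8]), array([391.9, 215.4])]
```

View pics/s3.png

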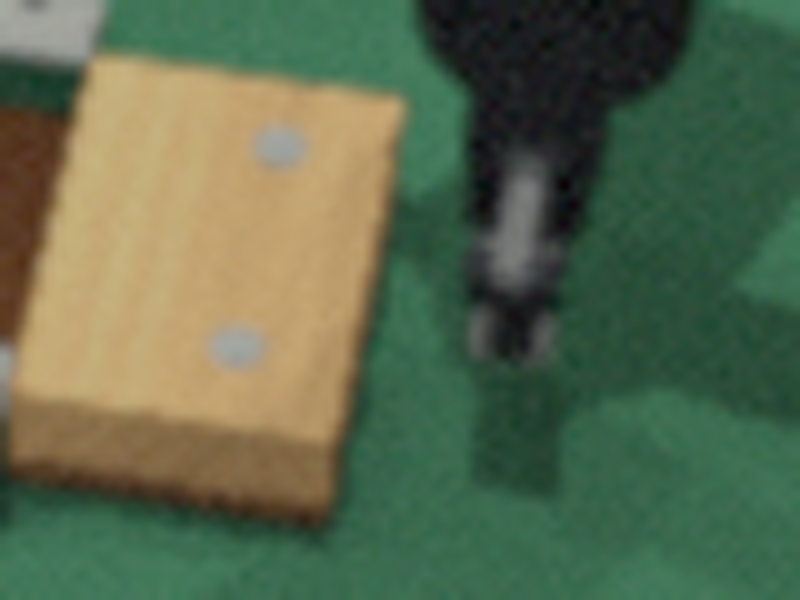

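The tip is at crop row 360, about 25–30 mm above the TCP, so it's at z≈0.03 and level with the block front. Now the push.

{"method": "step_arm", "body": {
  "series": [
    [[0,0,0],[0.05,0,0],0],
    [[0,0,0],[0.1,0,0],0],
    [[0,0,0],[0.13,0,0],0],
    [[0,0,0],[0.16,0,0],0],
    [[0,0,0],[0.19,0,0],0]
  ]
}}

```text
time: 6.78
position: [0.4317, -0.1277, 0.004]
tcp_rot: [-180.0, 0.0, -4.1]
wrist_force: [-4.1, 0.7, 2.6]
finger_gap: -0.0
finger_force: 1.8
```

{"method": "step_arm", "body": {
  "series": [
    [[0,0,0],[0.03,0,0],0],
    [[0,0,0],[0.06,0,0],0],
    [[0,0,0],[0.09,0,0],0],
    [[0,0,0],[0.11,0,0],0]
  ]
}}

```text
time: 7.28
position: [0.4648, -0.1301, 0.0038]
tcp_rot: [-180.0, 0.0, -4.1]
wrist_force: [-3.1, 1.6, 2.1]
finger_gap: -0.0001
finger_force: 1.7
```

```bash
python3 -c "
from h import *
for c in ['side','scene']:
    get_image(c);r=tip_of('empty_groove',c);print(c,[(q['score'],onz(c,q['at'],.022).round(3)) for q in r[:2]])"
```

```text
side [(0.73, array([ 0.585, -0.136,  0.022]))]
scene [(0.78, array([ 0.587, -0.14 ,  0.022])), (0.63, array([ 0.693, -0.418,  0.022]))]
```

It's pushing now, with about 4 N on the wrist. I'll ease it to the stop in small increments.

{"method": "step_arm", "body": {
  "series": [
    [[0,0,0],[0.01,0,0],0],
    [[0,0,0],[0.02,0,0],0],
    [[0,0,0],[0.027,0,0],0]
  ]
}}

```text
time: 7.85
position: [0.4703, -0.1306, 0.0036]
tcp_rot: [-180.0, 0.3, -4.1]
wrist_force: [-18.1, 0.8, 11.8]
finger_gap: -0.0001
finger_force: 9.0
```

{"method": "step_arm", "body": {
  "series": [
    [[0,0,0],[0.006,0,0],0],
    [[0,0,0],[0.012,0,0],0]
  ]
}}

```text
time: 8.1
position: [0.4702, -0.1302, 0.0025]
tcp_rot: [-179.9, 0.7, -4.1]
wrist_force: [-33.5, 0.7, 19.9]
finger_gap: 0.0001
finger_force: 16.7
```

{"method": "step_arm", "body": {
  "series": [
    [[0,0,0],[0.005,0,0],0],
    [[0,0,0],[0.01,0,0],0]
  ]
}}

```text
time: 8.35
position: [0.47, -0.1301, 0.0018]
tcp_rot: [-179.9, 1.1, -4.1]
wrist_force: [-45.5, 1.2, 26.4]
finger_gap: -0.0002
finger_force: 22.4
```

The stop is reached: force rises with no motion. Backing off and going up, then over to the full mould.

{"method": "step_arm", "body": {
  "series": [
    [[0,0,0],[-0.06,0,0],0],
    [[0,0,0],[-0.14,0,0],0],
    [[0,0,0],[-0.14,0,-0.2],0],
    [[0,0,0],[-0.14,0,-0.4],0],
    [[0,0,0],[-0.14,0,-0.5],0],
    [[0,0,0],[-0.14,0,-0.5],0]
  ]
}}

```text
time: 9.1
position: [0.4398, -0.1292, 0.1577]
tcp_rot: [179.9, -0.4, -4.1]
wrist_force: [0.6, -0.5, 0.1]
finger_gap: 0.0002
finger_force: 0.0
```

```bash
python3 -c "
from h import *
go(.545,.149,.12,-3.2)
for c in ['side','scene']:
    get_image(c)
    for n in ['empty_groove','full_groove']:
        r=tip_of(n,c);print(c,n,[(q['score'],onz(c,q['at'],.022).round(3)) for q in r[:2]])"
```

```text
turn [0.0004, -0.0012, -0.0025] shift [0.2826, -0.9504, 0.1257] rot [179.87  -0.42  -4.1 ] pos [ 0.4398 -0.1292  0.1577] F [ 0.6 -0.5  0.1] t 9.1
side empty_groove [(0.6, array([ 0.591, -0.13 ,  0.022]))]
side full_groove [(0.93, array([0.649, 0.146, 0.022]))]
scene empty_groove [(0.64, array([ 0.595, -0.142,  0.022]))]
scene full_groove [(0.96, array([0.651, 0.138, 0.022]))]
```

{"method": "step_arm", "body": {
  "series": [
    [[0,0,-0.0025],[0.46,-0.94,0.12],0],
    [[0,0,-0.0025],[0.46,-0.94,0.12],0],
    [[0,0,-0.0025],[0.46,-0.94,0.12],0],
    [[0,0,-0.0025],[0.46,-0.94,0.12],0],
    [[0,0,-0.0025],[0.46,-0.94,0.12],0],
    [[0,0,-0.0025],[0.46,-0.94,0.12],0],
    [[0,0,-0.0025],[0.46,-0.94,0.12],0],
    [[0,0,-0.0025],[0.46,-0.94,0.12],0]
  ]
}}

```text
time: 10.4
position: [0.5945, 0.1419, 0.118]
tcp_rot: [180.0, 0.0, -3.3]
wrist_force: [1.4, 0.1, -0.2]
finger_gap: 0.0
finger_force: 0.0
```

```bash
python3 -c "
from h import *
import cv2
go(.650,.1432,.07,-3.2)
cv2.imwrite('pics/w3.png',get_image('wrist')[:,:,::-1])"
```

```text
turn [0.0001, 0.0, -0.0002] shift [0.1843, -0.0149, 0.1601] rot [ 1.7998e+02  1.0000e-02 -3.2700e+00] pos [0.5945 0.1419 0.118 ] F [ 1.4  0.1 -0.2] t 10.4
```

View pics/w3.png

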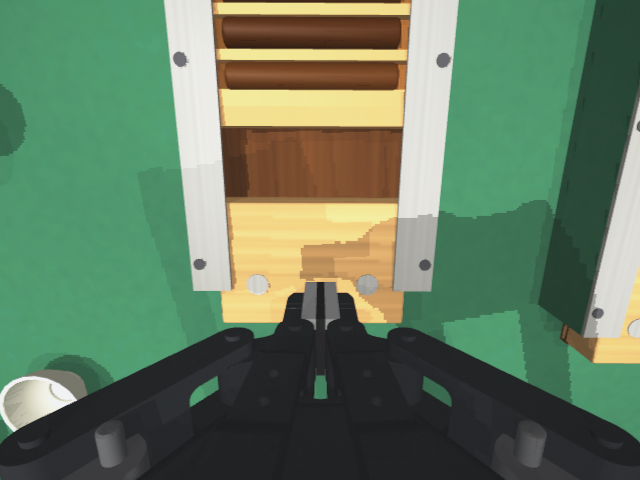

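The wrist view shows the full mould's groove between row 127 (rear wall rim) and row 203 (lip), columns 222–403. It's square to the tool. Now to convert that to positions.

```bash
python3 -c "
from h import *
k=get_calibration('wrist');s=observe()
T=np.eye(4);T[:3,:3]=R.from_euler('xyz',s['tcp_rot'],degrees=True).as_matrix();T[:3,3]=s['position'];M=T@k['mount']
def w(u,v,z):
  d=M[:3,:3]@np.array([(u-k['cx'])/k['fx'],(v-k['cy'])/k['fy'],1]);return (M[:3,3]+d*(z-M[2,3])/d[2]).round(4)
print('lip',w(228,202,.05),w(398,202,.05),'wall',w(221,127,.05),w(405,126,.05),'front',w(222,322,.05),w(404,322,.05))
print('strip',w(192,291,.056),w(432,291,.056))
for dz in(0,.02,.025,.03):
  q=np.linalg.inv(k['mount'])@[[.011,-.011][0],0,-dz,1];print(dz,k['fy']*q[1]/q[2]+k['cy'])
"
```

```text
lip [0.6282 0.2033 0.05  ] [0.6215 0.0868 0.05  ] wall [0.6771 0.2015 0.05  ] [0.6709 0.0824 0.05  ] front [0.5377 0.2195 0.05  ] [0.5298 0.082  0.05  ]
strip [0.5667 0.2356 0.056 ] [0.5567 0.0636 0.056 ]
0 259.62142045301505
0.02 273.57260407942016
0.025 277.61596270645157
0.03 281.92542141777807
```

{"method": "step_arm", "body": {
  "series": [
    [[0,0,0],[0.09,-0.007,0],0],
    [[0,0,0],[0.185,-0.016,0],0],
    [[0,0,0],[0.185,-0.016,0],0],
    [[0,0,0],[0.185,-0.016,0.1],0],
    [[0,0,0],[0.185,-0.016,0.2],0],
    [[0,0,0],[0.185,-0.016,0.26],0],
    [[0,0,0],[0.185,-0.016,0.29],0],
    [[0,0,0],[0.185,-0.016,0.29],0]
  ]
}}

```text
time: 11.45
position: [0.6504, 0.1447, 0.0311]
tcp_rot: [180.0, 0.0, -3.2]
wrist_force: [0.4, -1.2, -0.5]
finger_gap: 0.0001
finger_force: 0.0
```

{"method": "step_arm", "body": {
  "series": [
    [[0,0,0],[0,0,0.03],0],
    [[0,0,0],[0,0,0.06],0],
    [[0,0,0],[0,0,0.09],0],
    [[0,0,0],[0,0,0.09],0]
  ]
}}

```text
time: 11.95
position: [0.6495, 0.1448, 0.0025]
tcp_rot: [180.0, 0.1, -3.2]
wrist_force: [0.2, 0.1, 0.5]
finger_gap: 0.0
finger_force: 0.0
```

In the groove with no contact. Drawing out.

{"method": "step_arm", "body": {
  "series": [
    [[0,0,0],[-0.02,0,0],0],
    [[0,0,0],[-0.05,0,0],0],
    [[0,0,0],[-0.08,0,0],0],
    [[0,0,0],[-0.11,0,0],0],
    [[0,0,0],[-0.14,0,0],0]
  ]
}}

```text
time: 12.58
position: [0.6085, 0.1474, 0.0045]
tcp_rot: [-180.0, -0.1, -3.2]
wrist_force: [3.8, 1.0, 0.2]
finger_gap: -0.0
finger_force: 1.8
```

{"method": "step_arm", "body": {
  "series": [
    [[0,0,0],[-0.04,0,0],0],
    [[0,0,0],[-0.08,0,0],0],
    [[0,0,0],[-0.12,0,0],0],
    [[0,0,0],[-0.16,0,0],0],
    [[0,0,0],[-0.2,0,0],0],
    [[0,0,0],[-0.24,0,0],0],
    [[0,0,0],[-0.28,0,0],0]
  ]
}}

```text
time: 13.45
position: [0.524, 0.152, 0.004]
tcp_rot: [-180.0, -0.0, -3.2]
wrist_force: [3.6, 0.8, 1.7]
finger_gap: 0.0
finger_force: 1.9
```

```bash
python3 -c "
from h import *
for c in ['side','scene']:
    get_image(c);r=tip_of('full_groove',c);print(c,[(q['score'],onz(c,q['at'],.022).round(3)) for q in r[:2]])"
```

```text
side [(0.83, array([0.541, 0.153, 0.022]))]
scene [(0.69, array([0.541, 0.146, 0.022]))]
```

It's moving, with about 4 N on the wrist. On to the stop.

{"method": "step_arm", "body": {
  "series": [
    [[0,0,0],[-0.02,0,0],0],
    [[0,0,0],[-0.04,0,0],0],
    [[0,0,0],[-0.055,0,0],0],
    [[0,0,0],[-0.065,0,0],0],
    [[0,0,0],[-0.073,0,0],0]
  ]
}}

```text
time: 14.28
position: [0.5028, 0.1531, 0.0041]
tcp_rot: [180.0, -0.0, -3.2]
wrist_force: [3.2, -1.9, -2.7]
finger_gap: 0.0
finger_force: 1.6
```

{"method": "step_arm", "body": {
  "series": [
    [[0,0,0],[-0.007,0,0],0],
    [[0,0,0],[-0.014,0,0],0],
    [[0,0,0],[-0.02,0,0],0]
  ]
}}

```text
time: 14.65
position: [0.4987, 0.1534, 0.0044]
tcp_rot: [-180.0, -0.2, -3.2]
wrist_force: [15.5, -2.6, -10.8]
finger_gap: 0.0003
finger_force: 7.6
```

{"method": "step_arm", "body": {
  "series": [
    [[0,0,0],[-0.006,0,0],0],
    [[0,0,0],[-0.012,0,0],0]
  ]
}}

```text
time: 14.9
position: [0.4989, 0.1535, 0.0055]
tcp_rot: [-179.9, -0.7, -3.2]
wrist_force: [29.2, -1.9, -16.4]
finger_gap: 0.0001
finger_force: 14.5
```

{"method": "step_arm", "body": {
  "series": [
    [[0,0,0],[0.03,0,0],0],
    [[0,0,0],[0.055,0,0],0],
    [[0,0,0],[0.055,0,0],0],
    [[0,0,0],[0.055,0,-0.08],0],
    [[0,0,0],[0.055,0,-0.2],0],
    [[0,0,0],[0.055,0,-0.4],0],
    [[0,0,0],[0.055,0,-0.5],0],
    [[0,0,0],[0.055,0,-0.5],0]
  ]
}}

```text
time: 15.9
position: [0.5116, 0.1534, 0.1574]
tcp_rot: [-179.9, -0.3, -3.2]
wrist_force: [-0.1, 0.3, -0.9]
finger_gap: -0.0002
finger_force: 0.0
```

{"method": "step_arm", "body": {
  "series": [
    [[0,0,0],[-0.2,0.1,-0.2],0],
    [[0,0,0],[-0.3,0.3,-0.3],0],
    [[0,0,0],[-0.3,0.5,-0.3],0],
    [[0,0,0],[-0.3,0.5,-0.3],0],
    [[0,0,0],[-0.3,0.5,-0.3],0]
  ]
}}

```text
time: 16.52
position: [0.4109, 0.0069, 0.2431]
tcp_rot: [-180.0, 0.1, -3.4]
wrist_force: [-0.1, 0.2, 0.1]
finger_gap: -0.0001
finger_force: 0.0
```

```bash
python3 -c "
from h import *
import cv2
cv2.imwrite('pics/s4.png',get_image('side')[:,:,::-1]);print(observe()['wrist_force'])
r=tip_of('full_groove','side');print([(q['score'],onz('side',q['at'],.022).round(3)) for q in r[:2]])
r=tip_of('empty_groove','side');print([(q['score'],onz('side',q['at'],.022).round(3)) for q in r[:2]])"
```

```text
[-0.38404549  0.13734594 -0.23888821]
[(0.91, array([0.518, 0.153, 0.022]))]
[(0.92, array([ 0.589, -0.134,  0.022]))]
```

View pics/s4.png

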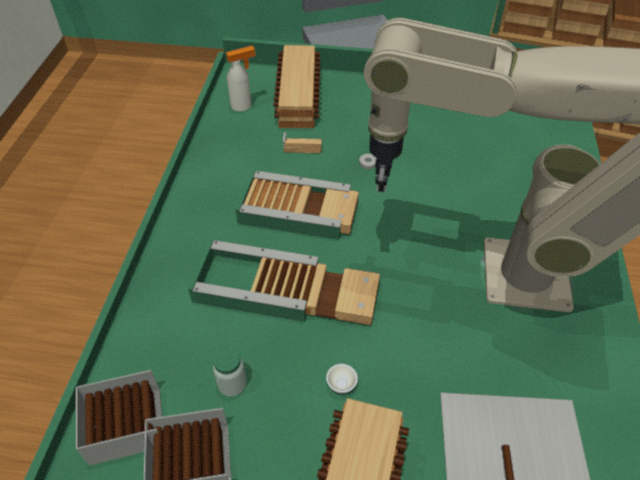

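The side picture shows the empty mould fully home at (300,205) and the full mould drawn out to its stop, with its end block at (357,297). The bystanders haven't moved and the hand is clear.

```bash
python3 -c "
from bench import *
print(sign_off())"
```

```text
the job is handed in; nothing more can be done
None
```

The empty mould was pushed fully home, then the filled mould was drawn out to its stop; the hand is clear, the bystanders look undisturbed, and the job was handed in at about 17 s. My first push passed over the empty mould's end block without moving it, because the fingertips end about 30 mm short of the stated TCP, and I corrected for that.

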